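# Break down a shaft stack into its parts saucers

## Task

The nut, bearing and two gears off a gearbox shaft stand in one stack on the bench. Working down from the top, lift them off one at a time and set each flat inside the saucer made for its size: nut in the smallest, bearing in the next larger, smaller gear in the next, larger gear in the largest. Never tip a part over, and leave the link bar and the calliper where they lie.

Things in the scene. Friction and masses are not known exactly. Their poses are not given: they have to be found in the camera images.
- slotted_nut: Topmost part of the stack: dark steel round lock nut with six slots in its rim, 36 mm across, 24 mm high, about 0.12 kg. Loose, stands upright, origin at the centre of its underside, z up; grip it round the outside (the hole through its middle, under 20 mm, is too small for fingers).
- bearing: Second part of the stack, under the nut: smooth-rimmed steel ball bearing, 46 mm across, 24 mm high, about 0.18 kg. Loose, stands upright, origin at the centre of its underside, z up; grip it round the outside (the hole through its middle, under 20 mm, is too small for fingers).
- gear_small: Third part of the stack, under the bearing: the smaller toothed steel gear, 56 mm over the teeth, 26 mm high, about 0.32 kg. Loose, stands upright, origin at the centre of its underside, z up; grip it round the outside (the hole through its middle, under 20 mm, is too small for fingers).
- gear_large: Lowest part of the stack, standing on the bench: the larger toothed steel gear, 66 mm over the teeth, 26 mm high, about 0.45 kg. Loose, stands upright, origin at the centre of its underside, z up; grip it round the outside (the hole through its middle, under 20 mm, is too small for fingers).
- saucer_a: The smallest of four round grey plastic parts saucers, fixed to the bench: 52 mm across inside, 58 mm outside, flat floor 4 mm above the bench, lip 8 mm above the bench (the inside is 16 mm wider than its part). Origin at the centre of its underside, on the bench, z up.
- saucer_b: The second smallest of four round grey plastic parts saucers, fixed to the bench: 62 mm across inside, 68 mm outside, flat floor 4 mm above the bench, lip 8 mm above the bench (the inside is 16 mm wider than its part). Origin at the centre of its underside, on the bench, z up.
- saucer_c: The second largest of four round grey plastic parts saucers, fixed to the bench: 72 mm across inside, 78 mm outside, flat floor 4 mm above the bench, lip 8 mm above the bench (the inside is 16 mm wider than its part). Origin at the centre of its underside, on the bench, z up.
- saucer_d: The largest of four round grey plastic parts saucers, fixed to the bench: 82 mm across inside, 88 mm outside, flat floor 4 mm above the bench, lip 8 mm above the bench (the inside is 16 mm wider than its part). Origin at the centre of its underside, on the bench, z up.
- link_arm: Bystander: slim dark steel link bar lying flat, 130 mm long, 13 mm wide, 6 mm high, loose; its length is its own y axis. Origin at the centre of its underside. Leave it alone.
- calliper: Bystander: grey steel vernier calliper lying flat, 200 mm long, 69 mm wide over the jaws, 8 mm high, loose; its length is its own y axis. Origin at the centre of its underside. Leave it alone.

How it is judged (in metres and radians):
On the way, in this order (a step that is already met when the one before it is completed fails the run):
1. the slotted nut lies flat in the smallest saucer, released (horizontal distance between slotted_nut and saucer_a below 0.011 m and z of slotted_nut in the frame of saucer_a between 0.001 and 0.0065 m and angle between slotted_nut's own z axis and vertical below 0.08 rad and contact force between slotted_nut and the fingers below 0.1 N), for 0.2 s.
2. the bearing lies flat in the second smallest saucer, released (horizontal distance between bearing and saucer_b below 0.011 m and z of bearing in the frame of saucer_b between 0.001 and 0.0065 m and angle between bearing's own z axis and vertical below 0.08 rad and contact force between bearing and the fingers below 0.1 N), for 0.2 s.
3. the smaller gear lies flat in the second largest saucer, released (horizontal distance between gear_small and saucer_c below 0.011 m and z of gear_small in the frame of saucer_c between 0.001 and 0.0065 m and angle between gear_small's own z axis and vertical below 0.08 rad and contact force between gear_small and the fingers below 0.1 N), for 0.2 s.
4. the larger gear lies flat in the largest saucer, released (horizontal distance between gear_large and saucer_d below 0.011 m and z of gear_large in the frame of saucer_d between 0.001 and 0.0065 m and angle between gear_large's own z axis and vertical below 0.08 rad and contact force between gear_large and the fingers below 0.1 N), for 0.2 s.
At the end, for the whole second after the job is handed in: Each of the four parts lies flat (within 0.08 rad) on the floor of its own saucer inside the lip, its centre within 11 mm of the saucer's, released and at rest; link bar and calliper are within 15 mm of where they were (all of step 1 and all of step 2 and all of step 3 and all of step 4 and linear speed of each of slotted_nut, bearing, gear_small, gear_large below 0.02 m/s and distance of each of link_arm, calliper from where it was at the start of the episode below 0.015 m); the robot touches nothing.
It fails at once if a part of the stack is tipped over (leans more than 0.5 rad) (angle between any of slotted_nut, bearing, gear_small, gear_large's own z axis and vertical above 0.5 rad).
It fails at once if the link bar is pushed more than 15 mm (distance of link_arm from where it was at the start of the episode above 0.015 m).
It fails at once if the calliper is pushed more than 15 mm (distance of calliper from where it was at the start of the episode above 0.015 m).
It also fails if it takes over 102 s, if anything falls off the work surface, if the arm or the gripper's body presses on something with over 40 N, if the wrist force passes 120 N, or if a joint passes its speed limit or range.

## Robot

A 6-joint arm with a two-finger parallel gripper is mounted at the origin on a cart in front of the work surface, level with it; the furniture and walls round the work are solid. World frame = base frame: x ahead of the robot, y to its left, z up, the work surface at z = 0. Lengths are in m, angles in degrees, forces in N, time in s.
With the tool pointing down it reaches from about 0.4 to 0.825 m from the base axis. Payload 7 kg.
Tool frame: the origin (TCP) lies midway between the tips of the shut fingers; the grasp point (between the pads) lies 19 mm behind it; z points along the fingers, y is the line along which they close (so a half turn about z gives the same grasp; the last joint's range is limited). The gripper opens to 88 mm and grips with 3 to 60 N. Pads are 19 mm wide; open, the fingers measure 130 mm over their backs; the gripper's body (78 mm by 193 mm) begins 47 mm behind the grasp point.
Start: joints at [-47.263, 20.546, 0.682, 0, -70.136, -16.507], TCP at [0.298, -0.605, 0.227] pointing down, gripper open.
Joint ranges: [-176.03, 176.03], [-82.01, 121.73], [-58.28, 71.71], [-173.87, 95.51], [-174.79, -0.11], [-173.66, 173.66]. Speed limits (degrees/s): [136.94, 136.94, 172.46, 180, 180, 180].

## Interface

Orientations are given as [roll, pitch, yaw] about the fixed x, y, z axes, in that order (R = Rz(yaw) Ry(pitch) Rx(roll)).
In Python, from plant import ctrl gives the robot as it stands. The module is installed in compiled form; this text tells all that it offers.
- The arm moves only by the tool send_rows, never from a script. Its argument "plan" is a list that holds one entry, the list of rows, each a list of 6 numbers: the shift along the tool's x, y, z in shares of 40 cm (1.0 is 40 cm), then the turn, a rotation vector about the tool's x, y, z in fractions of the full range, 1 being 2 rad. A call has 1 to 8 rows; each row is the pose to reach, as a shift and turn from the pose commanded when the call began, along the tool's axes at that moment; what a row does not reach only later rows make up. A row lasts 1/12 s, in which the tool goes at most 41.7 mm and 7.16 degrees, less where a joint would pass 70% of its speed; a pose out of reach is approached as far as the arm can. Shift and turn numbers lie between -1 and 1, and a call with a number outside is refused. A call with a gripper value outside its range is refused whole. "fingers" is the opening, from 0 (shut) to 1 (fully open), set as the call begins (left out, the last holds). The fingers move at their own pace and stop on an object; the grip force is fixed at half the most. Time passes only in rows, so rows that repeat a pose let the fingers close. It gives the time, the measured TCP pose, the force, the opening and the grip force at its end, in the units of the state.
- ctrl.get_obs(): the state, without advancing time (a new reading comes with each control period).
- ctrl.snapshot(name): name is "scene" or "top" or "wrist"; returns a dict with "img" (400x640x3 uint8, red, green, blue), "K" (3x3 intrinsics, pixels), "k1" (the pictures are not rectified: a ray, as slopes to the right and down, at radius r is drawn at 1 + k1 r^2 times it, then the intrinsics apply), "pose" (4x4, takes a point from camera to world coordinates). Camera axes: x right, y down, z forward; pixel columns grow to the right and rows downward; lengths in m; the calibration is good to about 2 mm. A picture is of the moment at which its call begins. There is no depth.
- ctrl.close_job(): hands the job in; it is judged then, once.
The state is a dict: "clock": time; "joint_pos": joint angles; "qvel": joint speeds; "tau": joint torques, N m; "tool_pos": TCP position; "orientation": TCP orientation; "force": force on the tool from outside, world axes, zero at the start; "moment": the same for the moment, N m; "opening": finger opening in m; "gripper_force": force on a finger pad.
Only numpy, scipy, OpenCV 4.12 (cv2) and the standard library are available. Lean on these libraries where they do the work, as an engineer would, in place of code of your own. Each camera call takes 0.05 s, during which the arm holds its last target. There are 200 camera calls.

## Working session

There is one attempt and no reset: what is moved stays moved. The work goes in short steps, Python scripts to look and compute and a tool call to move; the robot and the scene stay as the last step left them, time stands still between calls to the robot, and variables do not carry over. Pictures are saved under pics/ and viewed, at most 15 in all, crops included, and the job is handed in when it is done.

Besides the shell and the picture viewer there is one more tool, called after ">>>" as a command line: name --argument value ..., lists and objects as JSON in quotes. send_rows: Moves the arm, as the interface text tells. Its arguments: {"type":"object","properties":{"plan":{"type":"array","items":{"type":"array","items":{"type":"array","items":{"type":"number"}}}},"fingers":{"type":"number"}},"required":["plan"]}

```bash
mkdir -p pics; python3 - <<'E'
from plant import ctrl
import cv2
print(ctrl.get_obs())
for n in("scene","top"):
    s=ctrl.snapshot(n); cv2.imwrite(f"pics/{n}0.png",s["img"][:,:,::-1]); print(n,s["K"],s["k1"],s["pose"])
E
```

```text
{'clock': 0.0, 'joint_pos': array([-4.72640285e+01,  2.05907434e+01,  6.34222046e-01, -1.80987248e-02,
       -7.01346517e+01, -1.65074055e+01]), 'qvel': array([ 0.06649832, -0.06806666,  0.08461955, -0.01596719, -0.14745141,
        0.03219323]), 'tau': array([ 7.18160645e-04, -5.82719135e+01,  2.93056458e+01,  6.99729368e+00,
        6.92753209e-03, -1.71849083e-04]), 'tool_pos': array([ 0.29808286, -0.60508916,  0.22564025]), 'orientation': array([ 1.79907750e+02, -9.59532641e-03, -1.53777590e+02]), 'force': array([-0.53444689,  1.29169186, -0.98217761]), 'moment': array([ 0.01479562,  0.02388565, -0.01124844]), 'gripper_force': 0.0, 'opening': 0.087643127823836}
scene [[413.72159882   0.         313.37514558]
 [  0.         413.72159882 190.51183036]
 [  0.           0.           1.        ]] -0.09226672884166791 [[-0.82038642 -0.35050148  0.45179071  0.12145827]
 [-0.57143318  0.47387934 -0.67000186  0.79688601]
 [ 0.02074236 -0.80782862 -0.58905235  0.57553245]
 [ 0.          0.          0.          1.        ]]
top [[437.87960075   0.         319.11314823]
 [  0.         437.87960075 193.34753887]
 [  0.           0.           1.        ]] -0.0930072082774106 [[ 0.02531315 -0.99900014  0.03685065  0.4718489 ]
 [-0.99939649 -0.02616598 -0.02284737  0.23383395]
 [ 0.02378876 -0.03625007 -0.99905957  0.99961803]
 [ 0.          0.          0.          1.        ]]
```

View pics/top0.png

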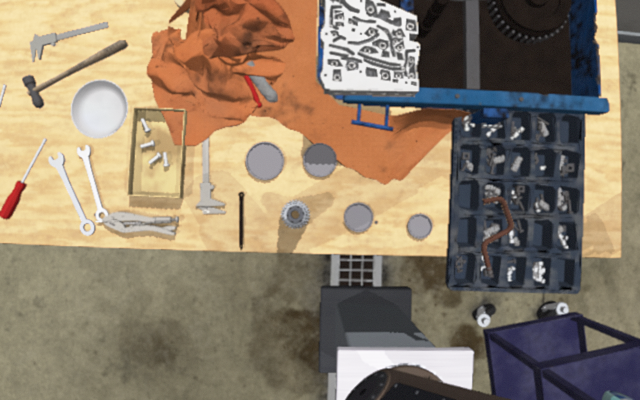

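View pics/scene0.png

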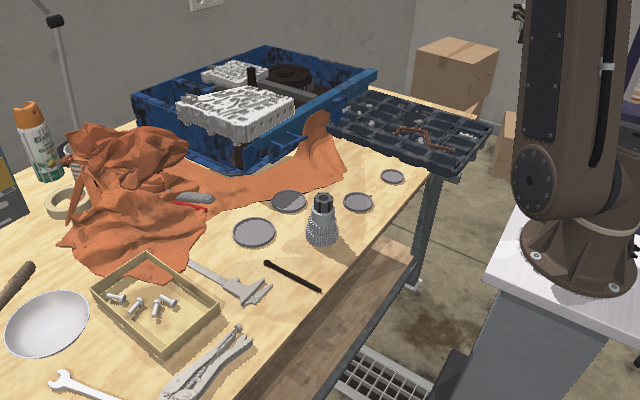

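The top view shows saucers D (265,161), C (320,160, half in shadow), B (358,218) and A (419,227). The stack is at (296,214), the link bar at (241,220) and the calliper at (208,180). The scene view shows all of them clear of the arm.

```bash
cat > h.py <<'E'
import numpy as np, cv2
from plant import ctrl
def ray(s,uv):
    p=cv2.undistortPoints(np.float64(uv).reshape(-1,1,2),s["K"],np.array([s["k1"],0,0,0,0.]))[:,0]
    d=np.c_[p,np.ones(len(p))]@s["pose"][:3,:3].T
    return s["pose"][:3,3],d
def plane(s,uv,z):
    o,d=ray(s,uv); return (o+d*((z-o[2])/d[:,2])[:,None])[:,:2]
def proj(s,P):
    P=np.float64(P).reshape(-1,3); T=np.linalg.inv(s["pose"])
    c=P@T[:3,:3].T+T[:3,3]
    return cv2.projectPoints(c,np.zeros(3),np.zeros(3),s["K"],np.array([s["k1"],0,0,0,0.]))[0][:,0]
def blob(s,seed,smax=70,win=60,z=0.008):
    hsv=cv2.cvtColor(s["img"],cv2.COLOR_RGB2HSV)
    m=(hsv[:,:,1]<smax).astype(np.uint8)
    n,l,st,ce=cv2.connectedComponentsWithStats(m,connectivity=4)
    k=l[seed[1],seed[0]]
    if k==0: return None
    c=max(cv2.findContours((l==k).astype(np.uint8),cv2.RETR_EXTERNAL,cv2.CHAIN_APPROX_NONE)[0],key=len)
    w=plane(s,c[:,0].astype(float),z)
    (x,y),r=cv2.minEnclosingCircle(np.float32(w)*1000)
    e=cv2.fitEllipse(np.float32(w)*1000)
    return st[k],(round(x,1),round(y,1),round(r,1)),np.round(e[0],1),np.round(e[1],1)
E
python3 - <<'E'
from h import *
seeds={"top":dict(A=(419,227),B=(358,218),C=(320,153),D=(265,161),stack=(296,214)),"scene":dict(A=(392,177),B=(358,202),C=(289,202),D=(254,233))}
for n in seeds:
    s=ctrl.snapshot(n)
    for k,p in seeds[n].items():
        for sm in (60,90): print(n,k,s["img"][p[1],p[0]],blob(s,p,sm))
    if n=="top":
        c=s["img"][110:270,190:450,::-1]; cv2.imwrite("pics/c1.png",cv2.resize(c,None,fx=3,fy=3,interpolation=cv2.INTER_CUBIC))
    else:
        c=s["img"][160:310,180:420,::-1]; cv2.imwrite("pics/c2.png",cv2.resize(c,None,fx=3.2,fy=3.2,interpolation=cv2.INTER_CUBIC))
E
```

```text
top A [160 157 162] (array([407, 214,  26,  25, 492], dtype=int32), (440.4, -20.2, 29.1), array([440.1, -20.4]), array([55.2, 56. ]))
top A [160 157 162] (array([ 389,  180,   60,   65, 1884], dtype=int32), (473.5, -31.0, 82.1), array([469.6, -35.1]), array([118.2, 140.3]))
top B [147 146 151] (array([344, 203,  30,  29, 690], dtype=int32), (457.2, 121.2, 33.9), array([457.4, 121.3]), array([65. , 65.7]))
top B [147 146 151] (array([ 327,  201,   98,   48, 1942], dtype=int32), (398.9, 79.5, 111.0), array([426.6,  97.5]), array([ 98.8, 205.5]))
top C [108 106 110] (array([303, 143,  34,  34, 903], dtype=int32), (585.4, 212.2, 38.9), array([585. , 212.6]), array([74.5, 76.1]))
top C [108 106 110] (array([302, 143,  36,  35, 958], dtype=int32), (586.3, 212.1, 41.1), array([584.7, 213. ]), array([75.9, 79.5]))
top D [161 158 163] (array([ 245,  142,   39,   38, 1163], dtype=int32), (579.9, 337.5, 44.0), array([579.9, 337.3]), array([85.4, 85.7]))
top D [161 158 163] (array([     0,      0,    640,    400, 130869], dtype=int32), (511.3, 182.5, 930.8), array([395.2,  83.5]), array([ 854. ,
[... 563 characters left out ...]
213325], dtype=int32), (1429.8, -1858.3, 2809.8), array([ 953.2, -839.7]), array([2907.3, 7399.5]))
scene C [103  98 100] (array([272, 190,  34,  23, 641], dtype=int32), (580.4, 216.6, 42.4), array([580. , 216.2]), array([76.4, 82.9]))
scene C [103  98 100] (array([     0,      0,    640,    400, 213325], dtype=int32), (1429.8, -1858.3, 2809.8), array([ 953.2, -839.7]), array([2907.3, 7399.5]))
scene D [159 154 156] (array([ 232,  217,   43,   31, 1055], dtype=int32), (575.8, 341.8, 47.3), array([574.8, 340.6]), array([86.6, 92.5]))
scene D [159 154 156] (array([     0,      0,    640,    400, 213325], dtype=int32), (1429.8, -1858.3, 2809.8), array([ 953.2, -839.7]), array([2907.3, 7399.5]))
```

View pics/c1.png

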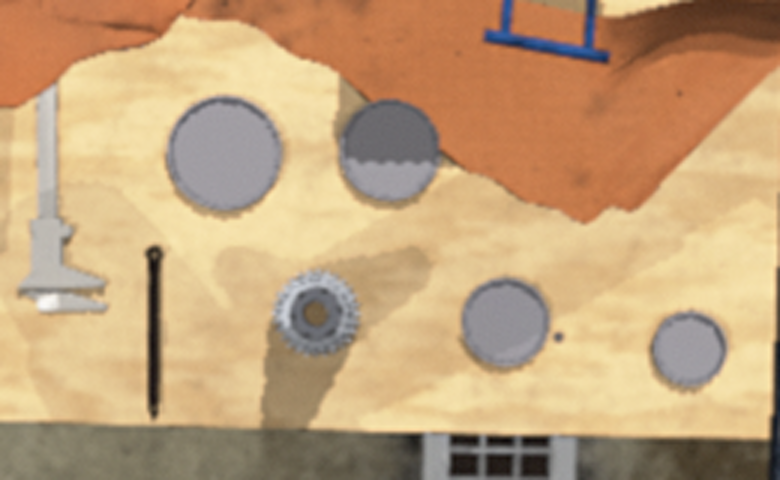

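View pics/c2.png

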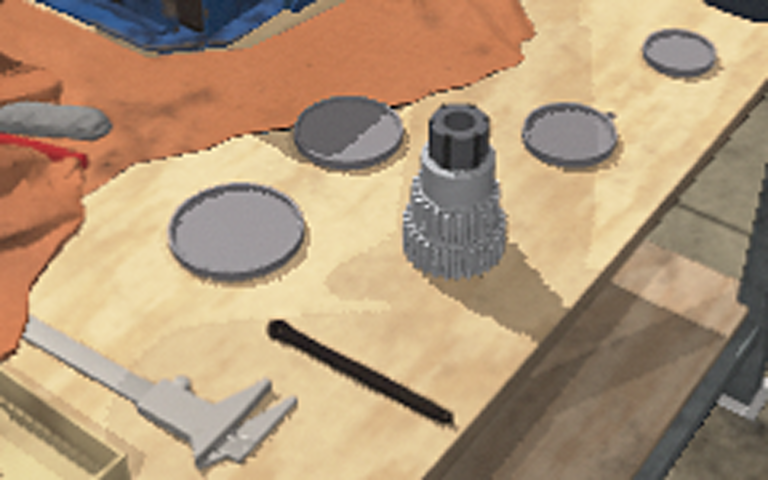

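The crops show the nut's top hole at about (295.3,214.3) in the top view and (323.8,197.8) in the scene view. All four saucers are empty. Next I triangulate the stack.

```bash
python3 - <<'E'
from h import *
t=ctrl.snapshot("top"); s=ctrl.snapshot("scene")
print(plane(t,[[295.3,214.3]],.1),plane(s,[[323.8,197.8]],.1))
# hole blob in top view: saturated (wood) pixels inside nut; nut dark ring
for (i,n,(u,v)) in ((t,"t",(295,214)),):
    hsv=cv2.cvtColor(i["img"],cv2.COLOR_RGB2HSV)
    m=(hsv[:,:,1]<60).astype(np.uint8); m[:195]=0;m[235:]=0;m[:,:275]=0;m[:,318:]=0
    p=np.argwhere(m)[:,::-1].astype(np.float32); print("stack blob",cv2.minEnclosingCircle(p))
    w=plane(i,p,.026)*1000; print(cv2.minEnclosingCircle(np.float32(w)))
    m=((hsv[:,:,1]<60)&(hsv[:,:,2]<115)).astype(np.uint8); m[:195]=0;m[235:]=0;m[:,:275]=0;m[:,318:]=0
    n,l,st,ce=cv2.connectedComponentsWithStats(m);k=1+st[1:,4].argmax()
    p=np.argwhere(l==k)[:,::-1].astype(np.float32);w=plane(i,p,.1)*1000; print("nut",st[k],cv2.minEnclosingCircle(np.float32(w)))
print(plane(t,[[190+154/3,110+255/3],[190+154/3,110+415/3],[190+105/3,110+285/3],[190+105/3,110+305/3],[190+20/3,110+290/3]],.004))
# table edge
print(plane(t,[[260,110+425/3+0],[420,110+437/3]],0), np.round(ctrl.get_obs()["orientation"],2))
E
```

```text
[[0.46076002 0.26101453]] [[0.45670471 0.26353214]]
stack blob ((294.9620361328125, 213.8734130859375), 14.67177963256836)
((460.80865478515625, 264.0478210449219), 32.5438232421875)
nut [287 206  17  18 126] ((460.7223205566406, 261.14447021484375), 17.968006134033203)
[[0.50018625 0.38772624]
 [0.37931562 0.38414839]
 [0.47648847 0.42421093]
 [0.46135779 0.42373082]
 [0.47096225 0.48887129]]
[[ 0.37251517  0.34205009]
 [ 0.3713154  -0.02485489]] [ 179.97   -0.   -153.77]
```

The manual's scale: shifts go in shares of 40 cm and turns go in shares of 2 rad. Converting my numbers, -27 cm / 40 = -0.675, -23.8 cm / 40 = -0.595, 26.2 degrees / 114.5916 = 0.2286.

>>> send_rows --plan '[[[-0.05,0.035,0,0,0,0.0262],[-0.15,0.1,0,0,0,0.0785],[-0.25,0.17,0,0,0,0.1309],[-0.34,0.23,0,0,0,0.1833],[-0.425,0.2875,0,0,0,0.2286],[-0.51,0.345,0,0,0,0.2286],[-0.595,0.4025,0,0,0,0.2286],[-0.675,0.4575,0,0,0,0.2286]]]' --fingers 1

```text
clock: 0.97
tool_pos: [0.4553, -0.3289, 0.2268]
orientation: [-180.0, 0.0, -180.0]
force: [1.3, -0.3, -0.3]
opening: 0.0875
gripper_force: 0.0
```

Scaled: 28.8 cm / 40 = 0.72, 25.2 cm / 40 = 0.63.

>>> send_rows --plan '[[[0,0.09,0,0,0,0],[0,0.18,0,0,0,0],[0,0.27,0,0,0,0],[0,0.36,0,0,0,0],[0,0.45,0,0,0,0],[0,0.54,0,0,0,0],[0,0.63,0,0,0,0],[0,0.72,0,0,0,0]]]'

```text
clock: 1.63
tool_pos: [0.4541, -0.0411, 0.2269]
orientation: [180.0, 0.0, -180.0]
force: [1.5, 0.8, -0.1]
opening: 0.0877
gripper_force: 0.0
```

Scaled: 29.6 cm / 40 = 0.74, 27.5 cm / 40 = 0.6875.

>>> send_rows --plan '[[[0,0.1,0,0,0,0],[0,0.2,0,0,0,0],[0,0.3,0,0,0,0],[0,0.4,0,0,0,0],[0,0.5,0,0,0,0],[0,0.6,0,0,0,0],[0,0.6875,0,0,0,0],[0,0.74,0,0,0,0]]]'

```text
clock: 2.3
tool_pos: [0.4541, 0.2566, 0.2266]
orientation: [180.0, 0.0, -179.9]
force: [0.3, 0.1, -0.1]
opening: 0.0876
gripper_force: 0.0
```

```bash
python3 - <<'E'
from h import *
o=ctrl.get_obs(); print(o["tool_pos"],o["orientation"],o["joint_pos"],o["clock"])
s=ctrl.snapshot("wrist"); print(s["pose"],s["K"],s["k1"]); cv2.imwrite("pics/w1.png",s["img"][:,:,::-1])
E
```

```text
[0.45413413 0.25655251 0.22662852] [ 1.79964821e+02  3.07253260e-02 -1.79863114e+02] [ 5.10397055e+01  6.00685226e+00 -1.85177643e+01  1.82534232e-03
 -6.54287053e+01 -1.40903569e+02] 2.3
[[-0.00188091  0.9672877   0.25367492  0.38507077]
 [ 0.99999759  0.00153234  0.00157163  0.25682658]
 [ 0.0011315   0.25367726 -0.96728825  0.3859724 ]
 [ 0.          0.          0.          1.        ]] [[343.94917326   0.         319.03063062]
 [  0.         343.94917326 196.76565454]
 [  0.           0.           1.        ]] -0.02413213767643106
```

View pics/w1.png

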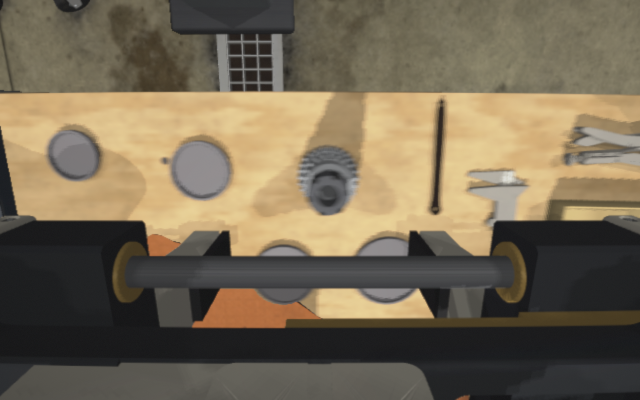

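The wrist view shows the stack at (328,185), with the nut's hole near (329,190). Saucers A (75,155), B (201,169), C (284,272) and D (388,270) are also visible. I measure the nut and saucers again from this picture.

```bash
python3 - <<'E'
from h import *
s=ctrl.snapshot("wrist")
print("nut",plane(s,[[329,190]],.1))
hsv=cv2.cvtColor(s["img"],cv2.COLOR_RGB2HSV)
for nm,lim,z in (("dark",100,.1),("all",255,.03)):
    m=((hsv[:,:,1]<60)&(hsv[:,:,2]<lim)).astype(np.uint8); m[:140]=0;m[218:]=0;m[:,:290]=0;m[:,370:]=0
    n,l,st,ce=cv2.connectedComponentsWithStats(m);k=1+st[1:,4].argmax()
    p=np.argwhere(l==k)[:,::-1].astype(np.float32); print(nm,st[k],cv2.minEnclosingCircle(p),cv2.minEnclosingCircle(np.float32(plane(s,p,z)*1000)))
for k,p in dict(A=(75,155),B=(201,169)).items():
    print(k,blob(s,p,60))
E
```

```text
nut [[0.45452803 0.26776063]]
dark [310 184  25  24 451] ((321.75, 195.5), 12.260299682617188) ((459.4684143066406, 261.57574462890625), 10.536225318908691)
all [ 293  144   62   71 3186] ((321.0, 179.14999389648438), 35.20695877075195) ((460.6671142578125, 261.5030212402344), 37.92514419555664)
A (array([  42,  130,   54,   51, 2179], dtype=int32), (437.2, -19.9, 30.8), array([437.3, -20.1]), array([56.5, 60.6]))
B (array([ 165,  140,   61,   60, 2865], dtype=int32), (454.4, 121.2, 34.5), array([454.5, 121. ]), array([66.3, 67.8]))
```

Scaled: 10 cm / 40 = 0.25, 9.5 cm / 40 = 0.2375.

>>> send_rows --plan '[[[-0.0025,0,0.025,0,0,0],[-0.005,0,0.075,0,0,0],[-0.0075,0.0025,0.1375,0,0,0],[-0.01,0.005,0.2,0,0,0],[-0.01,0.005,0.2375,0,0,0],[-0.01,0.005,0.25,0,0,0],[-0.01,0.005,0.25,0,0,0],[-0.01,0.005,0.25,0,0,0]]]'

```text
clock: 3.07
tool_pos: [0.4587, 0.2547, 0.127]
orientation: [180.0, 0.0, 180.0]
force: [0.4, -0.1, -0.4]
opening: 0.0874
gripper_force: 0.0
```

Scaled: 4.4 cm / 40 = 0.11, 3.9 cm / 40 = 0.0975.

>>> send_rows --plan '[[[-0.0025,0.01,0.0075,0,0,0],[-0.0025,0.0175,0.025,0,0,0],[-0.0025,0.0175,0.05,0,0,0],[-0.0025,0.0175,0.075,0,0,0],[-0.0025,0.0175,0.0975,0,0,0],[-0.0025,0.0175,0.11,0,0,0],[-0.0025,0.0175,0.11,0,0,0],[-0.0025,0.0175,0.11,0,0,0]]]'

```text
clock: 3.73
tool_pos: [0.4592, 0.262, 0.0821]
orientation: [-179.9, -0.0, -180.0]
force: [0.6, 0.1, 0.2]
opening: 0.0876
gripper_force: 0.0
```

```bash
python3 - <<'E'
from h import *
o=ctrl.get_obs(); print(o["tool_pos"],o["orientation"])
s=ctrl.snapshot("scene"); print(proj(s,o["tool_pos"]))
cv2.imwrite("pics/s2.png",cv2.resize(s["img"][100:290,200:440,::-1],None,fx=3,fy=3,interpolation=cv2.INTER_CUBIC))
E
```

```text
[0.45921462 0.26198412 0.08206083] [-1.79944650e+02 -3.79986422e-02 -1.79962117e+02]
[[322.83563975 204.32905208]]
```

View pics/s2.png

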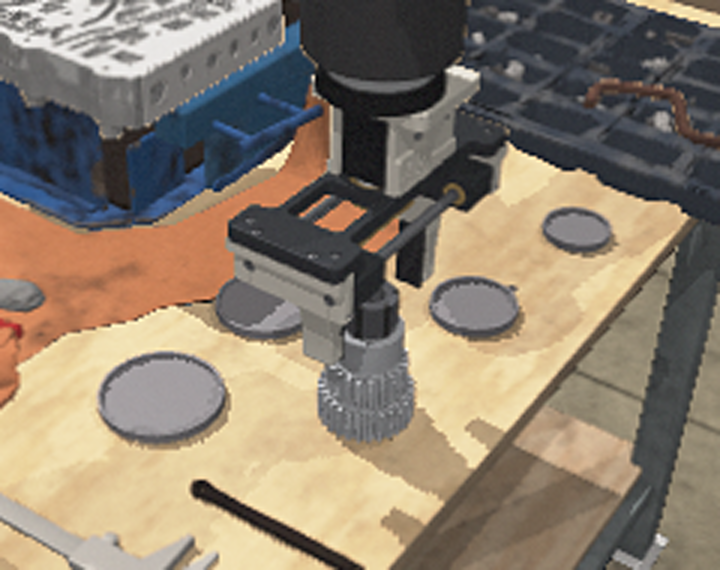

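The fingers straddle the nut at about (378,310) in the crop, roughly centred and clear of the bearing. Closing now.

>>> send_rows --plan '[[[0,0,0,0,0,0],[0,0,0,0,0,0],[0,0,0,0,0,0],[0,0,0,0,0,0],[0,0,0,0,0,0],[0,0,0,0,0,0],[0,0,0,0,0,0],[0,0,0,0,0,0]]]' --fingers 0.3

```text
clock: 4.45
tool_pos: [0.4593, 0.2622, 0.0826]
orientation: [180.0, 0.0, -180.0]
force: [-0.7, 0.7, 0.3]
opening: 0.04
gripper_force: 0.0
```

>>> send_rows --plan '[[[0,0,0,0,0,0],[0,0,0,0,0,0],[0,0,0,0,0,0],[0,0,0,0,0,0],[0,0,0,0,0,0]]]'

```text
clock: 4.87
tool_pos: [0.4593, 0.2622, 0.0826]
orientation: [-180.0, -0.0, -180.0]
force: [0.0, 0.7, -0.1]
opening: 0.0354
gripper_force: 30.0
```

Scaled: -5 cm / 40 = -0.125, -4.8 cm / 40 = -0.12.

>>> send_rows --plan '[[[0,0,-0.0075,0,0,0],[0,0,-0.0225,0,0,0],[0,0,-0.0425,0,0,0],[0,0,-0.065,0,0,0],[0,0,-0.0875,0,0,0],[0,0,-0.1075,0,0,0],[0,0,-0.12,0,0,0],[0,0,-0.125,0,0,0]]]'

```text
clock: 5.53
tool_pos: [0.4598, 0.2626, 0.134]
orientation: [179.9, 0.1, -180.0]
force: [0.4, -0.1, -0.8]
opening: 0.0355
gripper_force: 30.0
```

```bash
python3 - <<'E'
from h import *
o=ctrl.get_obs(); print(o["tool_pos"],o["opening"])
s=ctrl.snapshot("scene")
cv2.imwrite("pics/s3.png",cv2.resize(s["img"][100:290,200:440,::-1],None,fx=3,fy=3,interpolation=cv2.INTER_CUBIC))
E
```

```text
[0.45975735 0.26261965 0.13396312] 0.03552895950696816
```

View pics/s3.png

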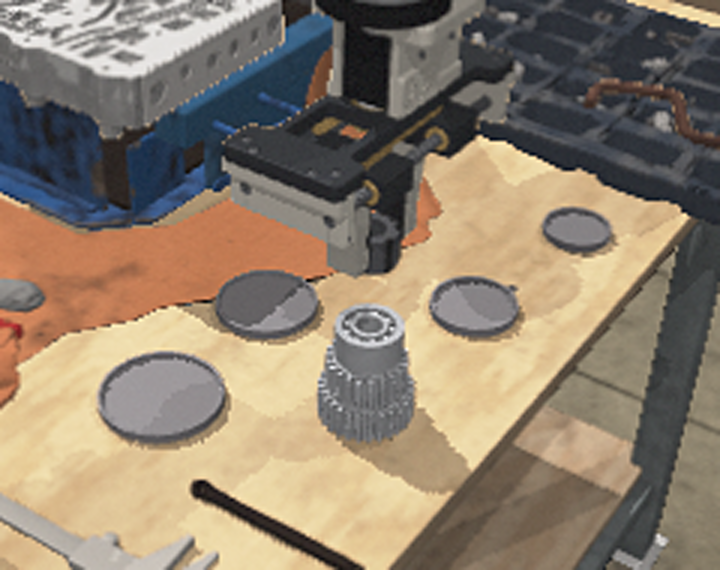

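The nut is held upright at about (380,240) in the crop, and the rest of the stack stands undisturbed with the bearing hole at (373,322).

```bash
python3 - <<'E'
from h import *
s=ctrl.snapshot("scene");t=ctrl.snapshot("top")
print(plane(s,[[200+382/3,100+228/3]],.151),plane(s,[[200+373/3,100+322/3]],.076))
E
```

```text
[[0.45228666 0.26174963]] [[0.4557384  0.26156738]]
```

Scaled: -20 cm / 40 = -0.5, -18 cm / 40 = -0.45.

>>> send_rows --plan '[[[0.0025,-0.025,0,0,0,0],[0.0075,-0.0875,0,0,0,0],[0.0125,-0.1625,0,0,0,0],[0.0175,-0.2375,0,0,0,0],[0.0225,-0.3125,0,0,0,0],[0.0275,-0.3875,0,0,0,0],[0.0325,-0.45,0,0,0,0],[0.0375,-0.5,0,0,0,0]]]'

```text
clock: 6.35
tool_pos: [0.4433, 0.0598, 0.1321]
orientation: [-180.0, -0.1, 180.0]
force: [-0.4, 0.8, -1.4]
opening: 0.0352
gripper_force: 30.0
```

Scaled: -8.2 cm / 40 = -0.205, -8 cm / 40 = -0.2.

>>> send_rows --plan '[[[0.0025,-0.05,0,0,0,0],[0.005,-0.1,0,0,0,0],[0.0075,-0.145,0,0,0,0],[0.01,-0.18,0,0,0,0],[0.0125,-0.2,0,0,0,0],[0.0125,-0.205,0,0,0,0],[0.0125,-0.205,0,0,0,0],[0.0125,-0.205,0,0,0,0]]]'

```text
clock: 7.02
tool_pos: [0.4395, -0.0196, 0.1325]
orientation: [-180.0, -0.0, -180.0]
force: [-1.1, 0.2, -0.4]
opening: 0.0354
gripper_force: 30.0
```

Scaled: 8 cm / 40 = 0.2, 7.2 cm / 40 = 0.18.

>>> send_rows --plan '[[[0,0,0.0125,0,0,0],[0,0,0.05,0,0,0],[0,0,0.095,0,0,0],[0,0,0.14,0,0,0],[0,0,0.18,0,0,0],[0,0,0.2,0,0,0],[0,0,0.2,0,0,0],[0,0,0.2,0,0,0]]]'

```text
clock: 7.68
tool_pos: [0.4395, -0.0195, 0.0525]
orientation: [-180.0, -0.0, -179.9]
force: [0.4, 0.1, -1.3]
opening: 0.0351
gripper_force: 30.0
```

```bash
python3 - <<'E'
from h import *
o=ctrl.get_obs(); print(o["tool_pos"],o["opening"])
s=ctrl.snapshot("scene");w=ctrl.snapshot("wrist")
a=cv2.resize(s["img"][110:210,330:450,::-1],None,fx=4,fy=4,interpolation=cv2.INTER_CUBIC)
h=int(proj(w,[.44,-.02,.03])[0][1]);print(h)
b=cv2.resize(w["img"][100:300,200:440,::-1],(480,400))
cv2.imwrite("pics/s4.png",np.vstack([a,b])[:600+200][:, :]) if 0 else cv2.imwrite("pics/s4.png",np.hstack([cv2.resize(a,(400,333)),cv2.resize(b,(400,333))]))
E
```

```text
[ 0.43953692 -0.01953482  0.0524576 ] 0.03512205799071805
233
```

View pics/s4.png

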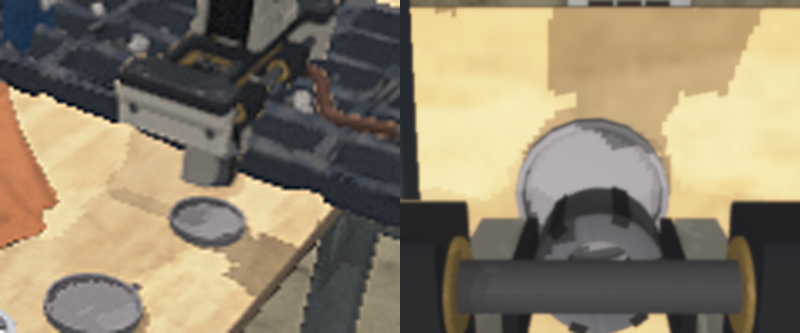

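```bash
python3 - <<'E'
from h import *
w=ctrl.snapshot("wrist"); f=lambda x,y:[200+(x-400)*.6,100+y*.6]
print("nut nearest",plane(w,[f(602,188)],.0455),"saucer left,right,near",plane(w,[f(518,190),f(667,190),f(592,119)],.008), plane(w,[f(592,119)],.0))
print("nut top slots/hole top", plane(w,[f(602,247)],.0695))
E
```

```text
nut nearest [[ 0.42340721 -0.01770487]] saucer left,right,near [[ 0.43595962 -0.04884197]
 [ 0.43593869  0.00690392]
 [ 0.4090106  -0.02109697]] [[ 0.41049541 -0.0211797 ]]
nut top slots/hole top [[ 0.43249199 -0.01785084]]
```

The left crop shows the nut held above saucer A. In the wrist crop at right, the nut's near edge is at (602,188) and the saucer's near edge at (592,119), so they agree within about 3 mm. Lowering with a small correction.

Scaled: 4.1 cm / 40 = 0.1025, 3.9 cm / 40 = 0.0975.

>>> send_rows --plan '[[[0.0025,-0.005,0.0125,0,0,0],[0.0025,-0.005,0.0325,0,0,0],[0.0025,-0.005,0.055,0,0,0],[0.0025,-0.005,0.075,0,0,0],[0.0025,-0.005,0.09,0,0,0],[0.0025,-0.005,0.0975,0,0,0],[0.0025,-0.005,0.1025,0,0,0],[0.0025,-0.005,0.1025,0,0,0]]]'

```text
clock: 8.5
tool_pos: [0.4383, -0.0219, 0.0111]
orientation: [-180.0, -0.0, -180.0]
force: [-0.2, 0.7, -1.1]
opening: 0.0353
gripper_force: 30.0
```

>>> send_rows --plan '[[[0,0,0,0,0,0],[0,0,0,0,0,0],[0,0,0,0,0,0],[0,0,0,0,0,0],[0,0,0,0,0,0],[0,0,0,0,0,0]]]' --fingers 0.75

```text
clock: 9.0
tool_pos: [0.4386, -0.0218, 0.0117]
orientation: [180.0, 0.0, -180.0]
force: [-0.2, 0.3, 0.2]
opening: 0.065
gripper_force: 0.0
```

Scaled: -11 cm / 40 = -0.275, -10 cm / 40 = -0.25.

>>> send_rows --plan '[[[0,0,-0.0125,0,0,0],[0,0,-0.05,0,0,0],[0,0,-0.1,0,0,0],[0,0,-0.15,0,0,0],[0,0,-0.2,0,0,0],[0,0,-0.25,0,0,0],[0,0,-0.275,0,0,0],[0,0,-0.275,0,0,0]]]' --fingers 1

```text
clock: 9.67
tool_pos: [0.44, -0.0214, 0.1244]
orientation: [179.9, 0.3, -179.9]
force: [0.9, -0.7, -1.0]
opening: 0.0876
gripper_force: 0.0
```

Scaled: 28 cm / 40 = 0.7, 24 cm / 40 = 0.6.

>>> send_rows --plan '[[[-0.005,0.025,0,0,0,0],[-0.0125,0.1,0,0,0,0],[-0.02,0.2,0,0,0,0],[-0.0275,0.3,0,0,0,0],[-0.035,0.4,0,0,0,0],[-0.0425,0.5,0,0,0,0],[-0.05,0.6,0,0,0,0],[-0.0525,0.7,0,0,0,0]]]'

```text
clock: 10.33
tool_pos: [0.4586, 0.2604, 0.1206]
orientation: [-179.9, -0.1, -180.0]
force: [1.2, 0.7, 0.6]
opening: 0.0876
gripper_force: 0.0
```

```bash
python3 - <<'E'
from h import *
o=ctrl.get_obs(); print(o["tool_pos"])
s=ctrl.snapshot("scene");w=ctrl.snapshot("wrist")
a=cv2.resize(s["img"][150:230,340:440,::-1],(400,320),interpolation=cv2.INTER_CUBIC)
b=cv2.resize(w["img"][100:300,200:450,::-1],(400,320))
cv2.imwrite("pics/s5.png",np.hstack([a,b]))
E
```

```text
[0.45861159 0.26038737 0.12056962]
```

View pics/s5.png

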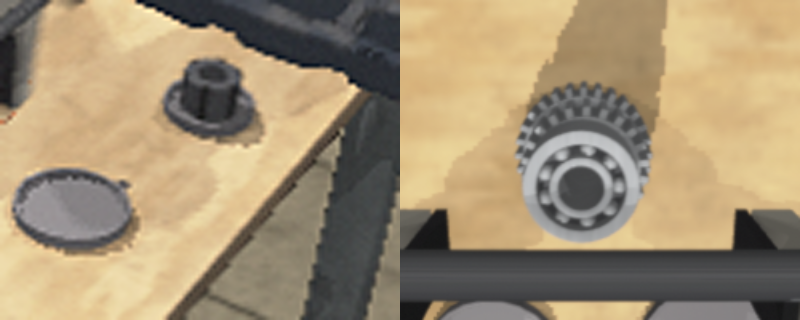

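The nut sits upright in saucer A (210,100 in the left crop). In the wrist crop the bearing's hole is at (582,187), on top of the gears.

```bash
python3 - <<'E'
from h import *
o=ctrl.get_obs(); print(o["tool_pos"])
w=ctrl.snapshot("wrist"); f=lambda x,y:[200+(x-400)*.625,100+y*.625]
print(plane(w,[f(582,187)],.076),"outer rim",plane(w,[f(523,187),f(641,187),f(582,242)],.076))
E
```

```text
[0.45955905 0.26342296 0.12044057]
[[0.45689005 0.26075251]] outer rim [[0.45698424 0.23780134]
 [0.45680317 0.28369965]
 [0.47997628 0.26075311]]
```

```bash
cat >> h.py <<'E'
def disc(z,win,vmin=140,name="wrist"):
    w=ctrl.snapshot(name); hsv=cv2.cvtColor(w["img"],cv2.COLOR_RGB2HSV)
    m=((hsv[:,:,1]<50)&(hsv[:,:,2]>vmin)).astype(np.uint8)
    x0,y0,x1,y1=win; k=np.zeros_like(m); k[y0:y1,x0:x1]=m[y0:y1,x0:x1]
    n,l,st,ce=cv2.connectedComponentsWithStats(k); i=1+st[1:,4].argmax()
    p=np.argwhere(l==i)[:,::-1].astype(np.float32)
    return st[i],cv2.minEnclosingCircle(np.float32(plane(w,p,z)*1000)), w
E
python3 - <<'E'
from h import *
print(disc(.076,(255,140,370,262))[:2]); print(disc(.076,(275,195,318,235),140,"top")[:2]); print(ctrl.get_obs()["tool_pos"])
E
```

```text
(array([ 279,  184,   86,   70, 2442], dtype=int32), ((452.9001159667969, 263.04632568359375), 27.50581932067871))
(array([316, 215,   2,   3,   4], dtype=int32), ((458.0152893066406, 217.00918579101562), 2.3546905517578125))
[0.45838283 0.25812051 0.12029209]
```

>>> send_rows --plan '[[[0,0,0,0,0,0],[0,0,0,0,0,0],[0,0,0,0,0,0]]]'

```text
clock: 10.83
tool_pos: [0.4594, 0.2573, 0.1216]
orientation: [180.0, -0.0, 180.0]
force: [-0.4, 1.0, -0.7]
opening: 0.0876
gripper_force: 0.0
```

```bash
python3 - <<'E'
from h import *
for v in (150,170,185): print(ctrl.get_obs()["tool_pos"],disc(.076,(255,165,370,262),v)[:2])
E
```

```text
[0.45938122 0.25730916 0.12160179] (array([ 289,  183,   81,   70, 1708], dtype=int32), ((455.1263122558594, 264.4873352050781), 25.725902557373047))
[0.45945379 0.25741463 0.12170361] (array([289, 183,  80,  54, 923], dtype=int32), ((455.871337890625, 263.945068359375), 24.70519256591797))
[0.45951219 0.25753326 0.12174017] (array([291, 184,  73,  36, 638], dtype=int32), ((455.68121337890625, 263.11846923828125), 22.556970596313477))
```

Scaled: 6.3 cm / 40 = 0.1575, 6 cm / 40 = 0.15.

>>> send_rows --plan '[[[0.0025,0.0075,0.0075,0,0,0],[0.0025,0.0125,0.03,0,0,0],[0.0025,0.0125,0.06,0,0,0],[0.0025,0.0125,0.0925,0,0,0],[0.0025,0.0125,0.125,0,0,0],[0.0025,0.0125,0.15,0,0,0],[0.0025,0.0125,0.1575,0,0,0],[0.0025,0.0125,0.1575,0,0,0]]]'

```text
clock: 11.65
tool_pos: [0.4579, 0.2627, 0.0574]
orientation: [-179.9, -0.1, -180.0]
force: [0.4, -0.1, 0.8]
opening: 0.0876
gripper_force: 0.0
```

>>> send_rows --plan '[[[0,0,0,0,0,0],[0,0,0,0,0,0],[0,0,0,0,0,0],[0,0,0,0,0,0],[0,0,0,0,0,0],[0,0,0,0,0,0],[0,0,0,0,0,0],[0,0,0,0,0,0]]]' --fingers 0.42

```text
clock: 12.32
tool_pos: [0.4584, 0.2632, 0.0587]
orientation: [180.0, 0.0, -180.0]
force: [-1.3, -0.4, 2.1]
opening: 0.0455
gripper_force: 30.0
```

>>> send_rows --plan '[[[0,0,0,0,0,0],[0,0,0,0,0,0],[0,0,0,0,0,0]]]'

```text
clock: 12.57
tool_pos: [0.4584, 0.2633, 0.0587]
orientation: [180.0, 0.0, -180.0]
force: [-1.3, -0.6, 2.8]
opening: 0.0451
gripper_force: 30.0
```

Scaled: -5 cm / 40 = -0.125, -4.8 cm / 40 = -0.12.

>>> send_rows --plan '[[[0,0,-0.0075,0,0,0],[0,0,-0.0225,0,0,0],[0,0,-0.0425,0,0,0],[0,0,-0.065,0,0,0],[0,0,-0.0875,0,0,0],[0,0,-0.1075,0,0,0],[0,0,-0.12,0,0,0],[0,0,-0.125,0,0,0]]]'

```text
clock: 13.23
tool_pos: [0.4588, 0.2636, 0.11]
orientation: [179.9, 0.1, -180.0]
force: [0.6, -0.1, -2.1]
opening: 0.0453
gripper_force: 30.0
```

Scaled: -14.2 cm / 40 = -0.355, -13.8 cm / 40 = -0.345.

>>> send_rows --plan '[[[0,-0.02,0,0,0,0],[0,-0.07,0,0,0,0],[0,-0.1325,0,0,0,0],[0.0025,-0.2,0,0,0,0],[0.0025,-0.2625,0,0,0,0],[0.0025,-0.315,0,0,0,0],[0.0025,-0.345,0,0,0,0],[0.0025,-0.355,0,0,0,0]]]'

```text
clock: 13.9
tool_pos: [0.4567, 0.1191, 0.1082]
orientation: [-180.0, -0.1, 179.9]
force: [0.5, 0.6, -1.2]
opening: 0.0452
gripper_force: 30.0
```

Scaled: 5.5 cm / 40 = 0.1375, 5.2 cm / 40 = 0.13.

>>> send_rows --plan '[[[0,0,0.0125,0,0,0],[0,0,0.045,0,0,0],[0,0,0.0825,0,0,0],[0,0,0.1125,0,0,0],[0,0,0.13,0,0,0],[0,0,0.1375,0,0,0],[0,0,0.1375,0,0,0],[0,0,0.1375,0,0,0]]]'

```text
clock: 14.57
tool_pos: [0.4577, 0.1217, 0.0537]
orientation: [-180.0, 0.0, -179.9]
force: [-0.3, 0.2, -2.6]
opening: 0.0455
gripper_force: 30.0
```

```bash
python3 - <<'E'
from h import *
o=ctrl.get_obs(); print(o["tool_pos"],o["opening"])
w=ctrl.snapshot("wrist")
cv2.imwrite("pics/s6.png",cv2.resize(w["img"][100:300,200:440,::-1],(480,400)))
E
```

```text
[0.45770034 0.12166236 0.05373329] 0.04551088833300035
```

View pics/s6.png

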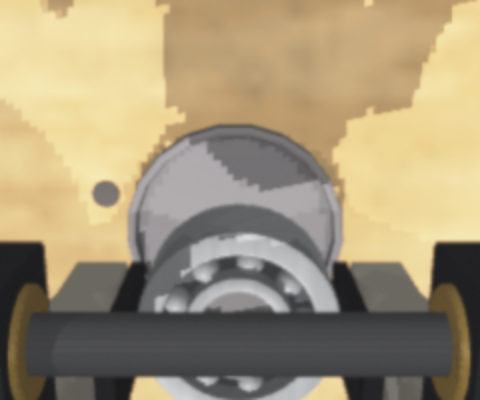

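The wrist crop shows the bearing held over saucer B, with its near edge at (240,205). The saucer's near edge is at (237,125) and its sides are at x = 130 and 342.

```bash
python3 - <<'E'
from h import *
w=ctrl.snapshot("wrist"); f=lambda x,y:[200+x*.5,100+y*.5]
print("bearing near",plane(w,[f(240,205)],.047),"c=+23; top near",plane(w,[f(240,234)],.071))
print("saucer",plane(w,[f(130,225),f(342,225)],.008),plane(w,[f(237,125)],.0),"+34")
E
```

```text
bearing near [[0.43538349 0.12276348]] c=+23; top near [[0.43519965 0.12267647]]
saucer [[0.45281618 0.08855039]
 [0.45280141 0.15480929]] [[0.42259687 0.12198059]] +34
```

Scaled: 4.2 cm / 40 = 0.105, 4.1 cm / 40 = 0.1025.

>>> send_rows --plan '[[[0.0025,-0.0025,0.0125,0,0,0],[0.0025,-0.0025,0.0325,0,0,0],[0.0025,-0.0025,0.055,0,0,0],[0.0025,-0.0025,0.075,0,0,0],[0.0025,-0.0025,0.0925,0,0,0],[0.0025,-0.0025,0.1025,0,0,0],[0.0025,-0.0025,0.105,0,0,0],[0.0025,-0.0025,0.105,0,0,0]]]'

```text
clock: 15.33
tool_pos: [0.4561, 0.12, 0.011]
orientation: [-180.0, -0.1, -180.0]
force: [0.4, -0.8, -1.2]
opening: 0.0451
gripper_force: 30.0
```

>>> send_rows --plan '[[[0,0,0,0,0,0],[0,0,0,0,0,0],[0,0,0,0,0,0]]]'

```text
clock: 15.58
tool_pos: [0.4566, 0.1203, 0.0116]
orientation: [180.0, 0.0, -180.0]
force: [-0.1, 0.6, -1.7]
opening: 0.0451
gripper_force: 30.0
```

>>> send_rows --plan '[[[0,0,0,0,0,0],[0,0,0,0,0,0],[0,0,0,0,0,0],[0,0,0,0,0,0],[0,0,0,0,0,0],[0,0,0,0,0,0]]]' --fingers 0.85

```text
clock: 16.08
tool_pos: [0.4565, 0.1202, 0.0116]
orientation: [180.0, 0.0, -180.0]
force: [1.0, -0.4, 0.5]
opening: 0.0735
gripper_force: 0.0
```

>>> send_rows --plan '[[[0,0,-0.0125,0,0,0],[0,0,-0.05,0,0,0],[0,0,-0.1,0,0,0],[0,0,-0.15,0,0,0],[0,0,-0.2,0,0,0],[0,0,-0.225,0,0,0],[0,0,-0.2375,0,0,0],[0,0,-0.2375,0,0,0]]]' --fingers 1

```text
clock: 16.75
tool_pos: [0.457, 0.1206, 0.1078]
orientation: [179.9, 0.1, -180.0]
force: [0.3, 0.2, 0.0]
opening: 0.0875
gripper_force: 0.0
```

Scaled: 14.2 cm / 40 = 0.355, 13.8 cm / 40 = 0.345.

>>> send_rows --plan '[[[0,0.02,0,0,0,0],[0,0.07,0,0,0,0],[0,0.1325,0,0,0,0],[-0.0025,0.2,0,0,0,0],[-0.0025,0.2625,0,0,0,0],[-0.0025,0.315,0,0,0,0],[-0.0025,0.345,0,0,0,0],[-0.0025,0.355,0,0,0,0]]]'

```text
clock: 17.42
tool_pos: [0.4569, 0.2639, 0.1053]
orientation: [-179.9, -0.1, -179.9]
force: [-0.2, -0.5, 0.7]
opening: 0.0874
gripper_force: 0.0
```

>>> send_rows --plan '[[[0,0,0,0,0,0],[0,0,0,0,0,0],[0,0,0,0,0,0],[0,0,0,0,0,0]]]'

```text
clock: 17.75
tool_pos: [0.4573, 0.2613, 0.1065]
orientation: [-180.0, -0.0, 180.0]
force: [0.0, -0.3, 0.1]
opening: 0.0876
gripper_force: 0.0
```

```bash
python3 - <<'E'
from h import *
o=ctrl.get_obs(); print(o["tool_pos"])
s=ctrl.snapshot("scene");w=ctrl.snapshot("wrist")
a=cv2.resize(s["img"][150:230,330:430,::-1],(400,320),interpolation=cv2.INTER_CUBIC)
b=cv2.resize(w["img"][100:300,200:450,::-1],(400,320))
cv2.imwrite("pics/s7.png",np.hstack([a,b]))
E
```

```text
[0.4572645  0.26128567 0.10647402]
```

View pics/s7.png

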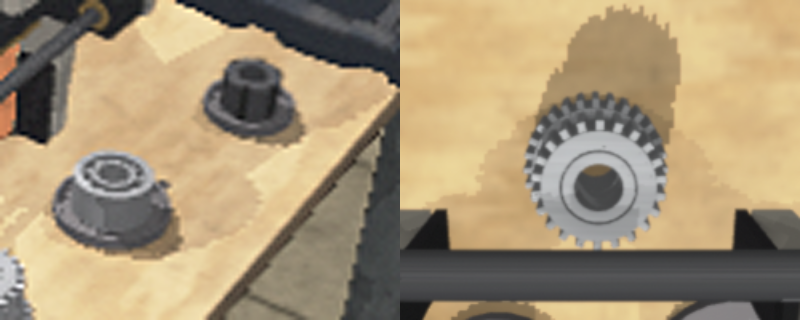

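The bearing sits flat in saucer B and the nut in saucer A (left crop). In the wrist crop the small gear's hole is at (598,187), and the large gear's outline runs from x = 526 to 665.

```bash
python3 - <<'E'
from h import *
w=ctrl.snapshot("wrist"); f=lambda x,y:[200+(x-400)*.625,100+y*.625]
print("small",plane(w,[f(598,187),f(533,187),f(664,187),f(598,247)],.052),"large sides/near",plane(w,[f(526,160),f(665,160),f(598,92)],.026),plane(w,[f(598,92)],0))
E
```

```text
small [[0.45805024 0.26524487]
 [0.45802505 0.23869581]
 [0.45808534 0.29221376]
 [0.48456543 0.26531609]] large sides/near [[0.45365902 0.23304166]
 [0.45372508 0.29590128]
 [0.42283042 0.2655165 ]] [[0.42655623 0.26588927]]
```

>>> send_rows --plan '[[[0,0.005,0.0125,0,0,0],[0,0.01,0.0425,0,0,0],[0,0.01,0.08,0,0,0],[0,0.01,0.12,0,0,0],[0,0.01,0.1525,0,0,0],[0,0.01,0.175,0,0,0],[0,0.01,0.1825,0,0,0],[0,0.01,0.1825,0,0,0]]]'

```text
clock: 18.57
tool_pos: [0.4571, 0.2658, 0.0328]
orientation: [-179.9, -0.1, -180.0]
force: [-0.6, 0.1, 0.0]
opening: 0.0876
gripper_force: 0.0
```

>>> send_rows --plan '[[[0,0,0,0,0,0],[0,0,0,0,0,0],[0,0,0,0,0,0],[0,0,0,0,0,0],[0,0,0,0,0,0],[0,0,0,0,0,0],[0,0,0,0,0,0],[0,0,0,0,0,0]]]' --fingers 0.5

```text
clock: 19.23
tool_pos: [0.4573, 0.266, 0.0339]
orientation: [-180.0, 0.0, -180.0]
force: [-1.3, -1.9, 6.9]
opening: 0.0551
gripper_force: 30.0
```

>>> send_rows --plan '[[[0,0,0,0,0,0],[0,0,0,0,0,0],[0,0,0,0,0,0]]]'

```text
clock: 19.48
tool_pos: [0.4573, 0.266, 0.0339]
orientation: [-180.0, 0.0, -180.0]
force: [-1.9, -1.7, 6.4]
opening: 0.055
gripper_force: 30.0
```

>>> send_rows --plan '[[[0,0,-0.0075,0,0,0],[0,0,-0.0225,0,0,0],[0,0,-0.0425,0,0,0],[0,0,-0.065,0,0,0],[0,0,-0.0875,0,0,0],[0,0,-0.1075,0,0,0],[0,0,-0.12,0,0,0],[0,0,-0.125,0,0,0]]]'

```text
clock: 20.15
tool_pos: [0.4577, 0.2667, 0.0849]
orientation: [179.9, 0.1, -180.0]
force: [0.1, 0.4, -3.5]
opening: 0.0556
gripper_force: 30.0
```

Scaled: -12.8 cm / 40 = -0.32, -12.4 cm / 40 = -0.31.

>>> send_rows --plan '[[[-0.02,-0.0075,0,0,0,0],[-0.06,-0.025,0,0,0,0],[-0.115,-0.05,0,0,0,0],[-0.175,-0.075,0,0,0,0],[-0.235,-0.1,0,0,0,0],[-0.285,-0.12,0,0,0,0],[-0.31,-0.13,0,0,0,0],[-0.32,-0.1325,0,0,0,0]]]'

```text
clock: 20.82
tool_pos: [0.5867, 0.212, 0.0826]
orientation: [-180.0, -0.1, 179.9]
force: [-1.3, 0.2, -3.0]
opening: 0.0553
gripper_force: 30.0
```

>>> send_rows --plan '[[[0,0,0.0125,0,0,0],[0,0,0.035,0,0,0],[0,0,0.0575,0,0,0],[0,0,0.07,0,0,0],[0,0,0.075,0,0,0],[0,0,0.075,0,0,0],[0,0,0.075,0,0,0],[0,0,0.075,0,0,0]]]'

```text
clock: 21.48
tool_pos: [0.5855, 0.2136, 0.054]
orientation: [180.0, 0.0, -179.9]
force: [0.3, 0.1, -2.6]
opening: 0.0549
gripper_force: 30.0
```

```bash
python3 - <<'E'
from h import *
o=ctrl.get_obs(); print(o["tool_pos"],o["opening"])
w=ctrl.snapshot("wrist")
cv2.imwrite("pics/s8.png",cv2.resize(w["img"][100:300,200:440,::-1],(480,400)))
E
```

```text
[0.58554405 0.2136363  0.05397549] 0.05493150928028841
```

View pics/s8.png

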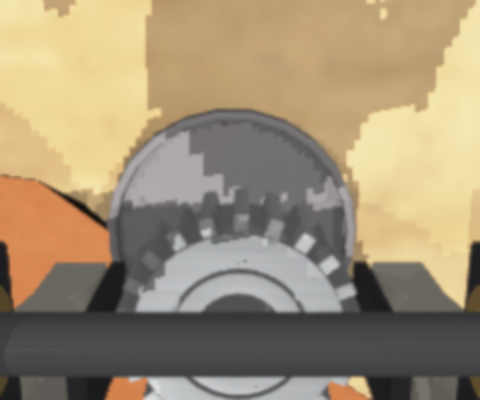

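The small gear is level over saucer C, with its near lower edge at (240,190). The saucer's near edge is at (232,110) and its sides are at x = 110 and 355.

```bash
python3 - <<'E'
from h import *
w=ctrl.snapshot("wrist"); f=lambda x,y:[200+x*.5,100+y*.5]
print("gear near",plane(w,[f(240,189)],.046),"c=+28; hole",plane(w,[f(240,295)],.072),"+10")
print("saucer",plane(w,[f(110,225),f(355,225)],.008),plane(w,[f(232,110)],.0),"+39")
E
```

```text
gear near [[0.55925283 0.21467412]] c=+28; hole [[0.57680795 0.21459601]] +10
saucer [[0.58057838 0.17419341]
 [0.58057457 0.25080281]] [[0.54565269 0.21234415]] +39
```

Scaled: 4.15 cm / 40 = 0.1038, 4 cm / 40 = 0.1.

>>> send_rows --plan '[[[0.005,-0.005,0.0125,0,0,0],[0.005,-0.005,0.0325,0,0,0],[0.005,-0.005,0.055,0,0,0],[0.005,-0.005,0.075,0,0,0],[0.005,-0.005,0.09,0,0,0],[0.005,-0.005,0.1,0,0,0],[0.005,-0.005,0.1038,0,0,0],[0.005,-0.005,0.1038,0,0,0]]]'

```text
clock: 22.25
tool_pos: [0.5833, 0.2111, 0.0119]
orientation: [-180.0, -0.0, -180.0]
force: [0.5, 1.3, -3.7]
opening: 0.0551
gripper_force: 30.0
```

>>> send_rows --plan '[[[0,0,0,0,0,0],[0,0,0,0,0,0],[0,0,0,0,0,0]]]'

```text
clock: 22.5
tool_pos: [0.5835, 0.2113, 0.0119]
orientation: [180.0, 0.0, -180.0]
force: [-0.1, 0.6, -3.8]
opening: 0.0555
gripper_force: 30.0
```

>>> send_rows --plan '[[[0,0,0,0,0,0],[0,0,0,0,0,0],[0,0,0,0,0,0],[0,0,0,0,0,0],[0,0,0,0,0,0],[0,0,0,0,0,0]]]' --fingers 0.95

```text
clock: 23.0
tool_pos: [0.5835, 0.2113, 0.0122]
orientation: [180.0, 0.0, -180.0]
force: [-0.8, -0.4, 0.3]
opening: 0.0826
gripper_force: 0.0
```

Scaled: -8 cm / 40 = -0.2, -7.5 cm / 40 = -0.1875.

>>> send_rows --plan '[[[0,0,-0.0125,0,0,0],[0,0,-0.05,0,0,0],[0,0,-0.0875,0,0,0],[0,0,-0.125,0,0,0],[0,0,-0.1625,0,0,0],[0,0,-0.1875,0,0,0],[0,0,-0.2,0,0,0],[0,0,-0.2,0,0,0]]]' --fingers 1

```text
clock: 23.67
tool_pos: [0.584, 0.2117, 0.0934]
orientation: [179.9, 0.1, -180.0]
force: [0.6, -0.7, -0.3]
opening: 0.0878
gripper_force: 0.0
```

Scaled: 12.8 cm / 40 = 0.32, 12.6 cm / 40 = 0.315.

>>> send_rows --plan '[[[0.02,0.0075,0,0,0,0],[0.06,0.025,0,0,0,0],[0.115,0.05,0,0,0,0],[0.175,0.075,0,0,0,0],[0.235,0.1,0,0,0,0],[0.285,0.12,0,0,0,0],[0.315,0.13,0,0,0,0],[0.32,0.1325,0,0,0,0]]]'

```text
clock: 24.33
tool_pos: [0.4529, 0.2642, 0.0914]
orientation: [-179.9, -0.1, -179.9]
force: [0.1, -0.7, -0.6]
opening: 0.0881
gripper_force: 0.0
```

>>> send_rows --plan '[[[0,0,0,0,0,0],[0,0,0,0,0,0],[0,0,0,0,0,0],[0,0,0,0,0,0]]]'

```text
clock: 24.67
tool_pos: [0.456, 0.2639, 0.0918]
orientation: [-180.0, -0.0, 180.0]
force: [0.5, 0.1, 1.2]
opening: 0.0873
gripper_force: 0.0
```

```bash
python3 - <<'E'
from h import *
o=ctrl.get_obs(); print(o["tool_pos"])
s=ctrl.snapshot("scene");w=ctrl.snapshot("wrist")
a=cv2.resize(s["img"][170:250,250:350,::-1],(400,320),interpolation=cv2.INTER_CUBIC)
b=cv2.resize(w["img"][100:300,200:450,::-1],(400,320))
cv2.imwrite("pics/s9.png",np.hstack([a,b]))
E
```

```text
[0.455951   0.26389139 0.09177656]
```

View pics/s9.png

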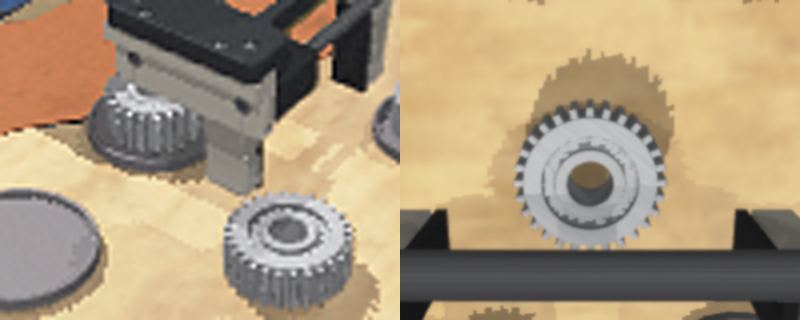

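The small gear sits in saucer C at (150,125) in the left crop. The large gear stands alone; in the wrist crop its hole is at (591,182), with sides at x = 515 and 666.

```bash
python3 - <<'E'
from h import *
w=ctrl.snapshot("wrist"); f=lambda x,y:[200+(x-400)*.625,100+y*.625]
print(plane(w,[f(591,182),f(515,182),f(666,182),f(591,248)],.026),plane(w,[f(591,102)],0))
E
```

```text
[[0.45781008 0.26468243]
 [0.45778092 0.23209738]
 [0.45784989 0.29684139]
 [0.48842934 0.26466026]] [[0.42743256 0.26473663]]
```

Scaled: 8.4 cm / 40 = 0.21, 8 cm / 40 = 0.2.

>>> send_rows --plan '[[[-0.0025,0.0025,0.0125,0,0,0],[-0.0025,0.0025,0.05,0,0,0],[-0.0025,0.0025,0.095,0,0,0],[-0.0025,0.0025,0.1375,0,0,0],[-0.0025,0.0025,0.175,0,0,0],[-0.0025,0.0025,0.2,0,0,0],[-0.0025,0.0025,0.21,0,0,0],[-0.0025,0.0025,0.21,0,0,0]]]'

```text
clock: 25.48
tool_pos: [0.4561, 0.2648, 0.0071]
orientation: [-179.9, -0.1, -180.0]
force: [-0.1, 1.3, 0.5]
opening: 0.0878
gripper_force: 0.0
```

>>> send_rows --plan '[[[0,0,0,0,0,0],[0,0,0,0,0,0],[0,0,0,0,0,0],[0,0,0,0,0,0],[0,0,0,0,0,0],[0,0,0,0,0,0],[0,0,0,0,0,0],[0,0,0,0,0,0]]]' --fingers 0.6

```text
clock: 26.15
tool_pos: [0.4564, 0.2649, 0.0087]
orientation: [-180.0, 0.0, -180.0]
force: [-0.7, -3.3, 6.7]
opening: 0.065
gripper_force: 30.0
```

Scaled: -5 cm / 40 = -0.125, -4.8 cm / 40 = -0.12.

>>> send_rows --plan '[[[0,0,-0.0075,0,0,0],[0,0,-0.0225,0,0,0],[0,0,-0.0425,0,0,0],[0,0,-0.065,0,0,0],[0,0,-0.0875,0,0,0],[0,0,-0.1075,0,0,0],[0,0,-0.12,0,0,0],[0,0,-0.125,0,0,0]]]'

```text
clock: 26.82
tool_pos: [0.4567, 0.2657, 0.0594]
orientation: [179.9, 0.1, -180.0]
force: [0.7, 0.1, -5.3]
opening: 0.0655
gripper_force: 30.0
```

Scaled: -12.3 cm / 40 = -0.3075, 7.2 cm / 40 = 0.18.

>>> send_rows --plan '[[[-0.02,0.01,0,0,0,0],[-0.06,0.035,0,0,0,0],[-0.115,0.0675,0,0,0,0],[-0.175,0.1025,0,0,0,0],[-0.23,0.135,0,0,0,0],[-0.28,0.1625,0,0,0,0],[-0.3,0.175,0,0,0,0],[-0.3075,0.18,0,0,0,0]]]'

```text
clock: 27.48
tool_pos: [0.5808, 0.3378, 0.0567]
orientation: [-180.0, -0.0, -180.0]
force: [0.5, 0.1, -6.0]
opening: 0.0652
gripper_force: 30.0
```

>>> send_rows --plan '[[[0,0,0,0,0,0],[0,0,0,0,0,0],[0,0,0,0,0,0],[0,0,0,0,0,0],[0,0,0,0,0,0]]]'

```text
clock: 27.9
tool_pos: [0.5788, 0.3371, 0.0584]
orientation: [180.0, 0.0, -180.0]
force: [0.5, 1.3, -5.7]
opening: 0.065
gripper_force: 30.0
```

```bash
python3 - <<'E'
from h import *
o=ctrl.get_obs(); print(o["tool_pos"],o["opening"])
w=ctrl.snapshot("wrist")
cv2.imwrite("pics/s10.png",cv2.resize(w["img"][100:300,200:440,::-1],(480,400)))
E
```

```text
[0.57883215 0.33709327 0.05844453] 0.06504101761285129
```

View pics/s10.png

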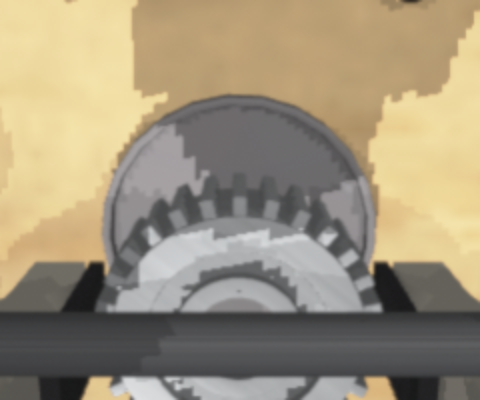

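The large gear is level over saucer D, with its near lower edge at (240,173). The saucer's near edge is at (240,96) and its sides are at x = 104 and 376.

```bash
python3 - <<'E'
from h import *
w=ctrl.snapshot("wrist"); f=lambda x,y:[200+x*.5,100+y*.5]
print("gear near",plane(w,[f(240,173)],.050),"+33 top",plane(w,[f(240,193)],.076))
print("saucer",plane(w,[f(104,220),f(376,220)],.008),plane(w,[f(240,96)],.0),"+44")
E
```

```text
gear near [[0.54860697 0.33826478]] +33 top [[0.54699149 0.33817024]]
saucer [[0.57364412 0.29508216]
 [0.57364543 0.38181475]] [[0.53517704 0.33843093]] +44
```

Scaled: 4.55 cm / 40 = 0.1138, 4.3 cm / 40 = 0.1075.

>>> send_rows --plan '[[[0.0025,0,0.0125,0,0,0],[0.0025,0,0.0325,0,0,0],[0.0025,0,0.0575,0,0,0],[0.0025,0,0.08,0,0,0],[0.0025,0,0.0975,0,0,0],[0.0025,0,0.1075,0,0,0],[0.0025,0,0.1138,0,0,0],[0.0025,0,0.1138,0,0,0]]]'

```text
clock: 28.67
tool_pos: [0.5781, 0.3369, 0.0128]
orientation: [-179.9, -0.0, -179.9]
force: [-1.5, -1.1, -0.4]
opening: 0.0653
gripper_force: 30.0
```

>>> send_rows --plan '[[[0,0,0,0,0,0],[0,0,0,0,0,0],[0,0,0,0,0,0]]]'

```text
clock: 28.92
tool_pos: [0.5783, 0.3371, 0.0128]
orientation: [-180.0, -0.0, -180.0]
force: [-2.5, -1.7, 1.6]
opening: 0.0655
gripper_force: 30.0
```

>>> send_rows --plan '[[[0,0,0,0,0,0],[0,0,0,0,0,0],[0,0,0,0,0,0],[0,0,0,0,0,0],[0,0,0,0,0,0],[0,0,0,0,0,0]]]' --fingers 1

```text
clock: 29.42
tool_pos: [0.5785, 0.3374, 0.0126]
orientation: [180.0, 0.0, -180.0]
force: [-0.0, 0.4, -0.4]
opening: 0.0875
gripper_force: 0.0
```

Scaled: -13 cm / 40 = -0.325, -12 cm / 40 = -0.3.

>>> send_rows --plan '[[[0,0,-0.0125,0,0,0],[0,0,-0.05,0,0,0],[0,0,-0.1,0,0,0],[0,0,-0.15,0,0,0],[0,0,-0.2,0,0,0],[0,0,-0.25,0,0,0],[0,0,-0.3,0,0,0],[0,0,-0.325,0,0,0]]]'

```text
clock: 30.08
tool_pos: [0.5793, 0.338, 0.1459]
orientation: [179.9, 0.2, -179.9]
force: [-0.1, 0.4, -0.0]
opening: 0.0874
gripper_force: 0.0
```

Scaled: 8 cm / 40 = 0.2, 7 cm / 40 = 0.175.

>>> send_rows --plan '[[[0.025,0,0,0,0,0],[0.075,0,0,0,0,0],[0.125,0,0,0,0,0],[0.175,0,0,0,0,0],[0.2,0,0,0,0,0],[0.2,0,0,0,0,0],[0.2,0,0,0,0,0],[0.2,0,0,0,0,0]]]'

```text
clock: 30.75
tool_pos: [0.4986, 0.3374, 0.1423]
orientation: [-180.0, 0.0, -180.0]
force: [-0.1, 0.2, 0.8]
opening: 0.0876
gripper_force: 0.0
```

```bash
python3 - <<'E'
from h import *
s=ctrl.snapshot("scene")
cv2.imwrite("pics/s11.png",cv2.resize(s["img"][140:310,190:430,::-1],None,fx=3.2,fy=3.2,interpolation=cv2.INTER_CUBIC))
E
```

```text
(no output)
```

View pics/s11.png

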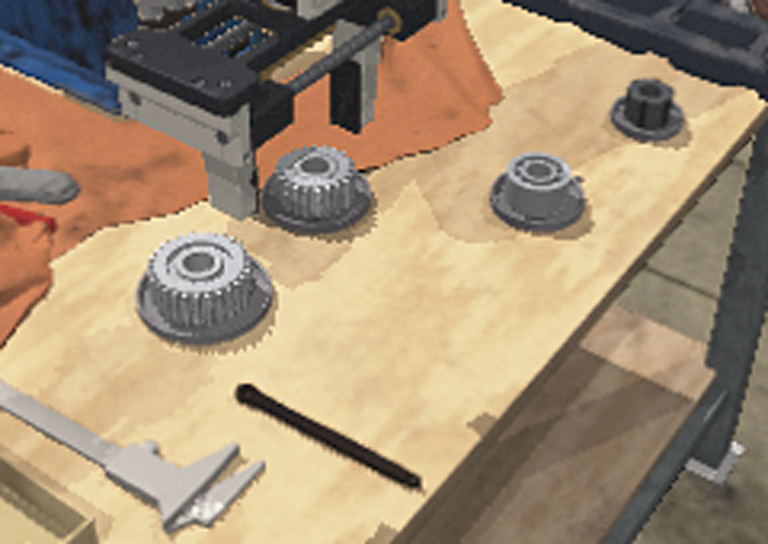

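All four parts sit flat in their own saucers: nut (648,100), bearing (540,185), small gear (318,185) and large gear (204,280). The link bar and calliper look untouched, so I'm handing in.

```bash
python3 -c "
from plant import ctrl
print(ctrl.close_job())"
```

```text
the job is handed in; nothing more can be done
None
```

The nut, bearing and both gears each sit flat, released, in their own saucers, the link bar and calliper look untouched in the last picture, and the job is handed in at about 31 s (no verdict was returned).

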